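# Pulse the coffee grinder: bayonet lid to half-twist, held

## Robot

A 7-joint arm with a two-finger parallel gripper is mounted at the origin on the work surface. World frame = base frame: x ahead of the robot, y to its left, z up, the work surface at z = 0. Lengths are in m, angles in rad, forces in N, time in s.
With the tool pointing down it reaches from about 0.425 to 0.875 m from the base axis. Payload 8.4 kg.
Tool frame: the origin (TCP) lies on the centre line of the jaws, within the pads' length; the fingertips stand 19 mm ahead of it and the grasp point (between the pads) is the TCP (robot.tip_reach is the z of the fingertips in the tool frame, in m); z points along the fingers, y is the line along which they close (so a half turn about z gives the same grasp; the last joint's range is limited). The gripper opens to 85 mm and grips with 20 to 120 N. Pads are 22 mm wide; open, the fingers measure 114 mm over their backs; the gripper's body (76 mm by 85 mm) begins 54 mm behind the grasp point. The pads swing forward as they close: fully open they stand 13 mm farther back than shut.
Start: joints at [-0.099, 0.333, 0.04, 1.465, -0.013, 1.343, -0.059], TCP at [0.65, -0, 0.25] pointing down, gripper open.
Joint ranges: [-2.58, 2.58], [-0.38, 2.09], [-1.3, 1.39], [0.25, 2.4], [-1.5, 4.64], [0.08, 2.09], [-2.65, 2.65]. Speed limits (rad/s): [2.22, 2.22, 2.79, 2.79, 3.14, 3.14, 3.14].

## Interface

Orientations are given as a rotation vector (axis times angle).
In Python, from plant import robot gives the robot as it stands. Calls block until the motion is done:
- robot.move_to(position, orientation): joint-space move of the TCP to a pose.
- robot.move_linear(position, rot=None, vel=0.15): straight line of the TCP; rot=None keeps the orientation; vel is the mean speed in m/s.
- robot.goto_joints(angles): joint-space move.
- robot.gripper_to(opening, force=None): finger opening in m; force is the grip in N (None keeps the last); returns when the fingers have stopped.
- robot.dwell(seconds).
- robot.inverse_kinematics(position, orientation): joint angles nearest the present ones, or None.
- robot.read_state(): the state.
- robot.capture(name): name is "scene" or "side" or "wrist"; returns the picture (400x640x3 uint8, red, green, blue); there is no depth.
- robot.get_calibration(name): a dict with "fx", "fy", "cx", "cy" (pixels), "extrinsics" (4x4, takes a point from world to camera coordinates). Camera axes: x right, y down, z forward; pixel columns grow to the right and rows downward; lengths in m; the calibration is good to about 2 mm. A picture is of the moment at which its call begins: read the wrist's pose just before it. get_calibration takes no time and is no camera call; for the wrist camera it gives the pose at the moment of the call.
A pose or a line that the arm cannot do raises robot.Unreachable and nothing moves.
- robot.close_job(): hands the job in; it is judged then, once.
Trained networks look in the newest picture that a camera, given by its name, has taken for a name from the list of things; names that differ only in an ending like _2 or _b are one class to them, and where a whole thing is asked for, a point or a joint stands for the part that bears it (a point fixed in the world has none). Each returns a list of dicts, best first, with "conf" (0 to 1); they miss things now and then, are a little off and sometimes report something else, mostly with a low value. They report only what shows in the picture. A call takes as long as a camera call. They do not tell look-alikes from the thing itself.
- robot.silhouettes(camera, target): "mask" (400x640 bool, what is visible of it) and "rect" ([centre column, centre row, width, height] in pixels, round what is visible of it).
The state is a dict: "time_s": time; "q": joint angles; "qd": joint speeds; "joint_torque": joint torques, N m; "eef_pos": TCP position; "eef_rot": TCP orientation; "ft_force": force on the tool from outside, world axes, zero at the start; "moment": the same for the moment, N m; "gripper_width": finger opening in m; "finger_force": force on a finger pad.
Only numpy, scipy, OpenCV 4.12 (cv2) and the standard library are available. Lean on these libraries where they do the work, as an engineer would, in place of code of your own. Each camera call takes 0.05 s, during which the arm holds its last target. There are 200 camera calls.

## Task

The grinder has just been brushed out: pulse it empty. Pick up its black lid from the counter, set it into the open grinder with the two lugs down through the two notches until the rim sits flush, then twist it clockwise (seen from above) against the spring to the half mark, about 40 degrees, without going on into the lock catch. Finish still gripping the lid and holding it steady there, and leave everything else on the counter where it is.

Things in the scene. Friction and masses are not known exactly. Their poses are not given: they have to be found in the camera images.
- grinder: upright cordless coffee grinder, steel body 112 mm across at the foot, 118 mm high without its lid, open at the top, stuck to the counter (does not move). Origin at the centre of its underside, z up. Its mouth is a level aluminium flange ring with two notches, centred on its own +x and -x directions, with a black grip rib down the body below each; the two sides are alike
- grinder_mouth (a point): point on the grinder's axis level with the flange's top face, 118 mm above the counter; axes as the grinder's. Flange: bore 76 mm, outside 102 mm, 8 mm thick; under it a groove 8 mm high runs round. Dark marks on the flange's outer edge: one at each notch (open), one 40 degrees clockwise of it (half), a double one 79 degrees clockwise (lock)
- notch (a point): centre of the grinder's +x notch, 42 mm from the axis, level with the flange's top; axes as the grinder's. Each of the two notches is 16 mm wide, goes right down through the flange and reaches out to 46 mm from the axis; the dark groove floor (102 mm above the counter) shows through it
- lid: the grinder's lid, black plastic, about 0.13 kg, upright on the counter at first: a hat with a straight finger bar on top, fits either way round. Origin at the centre of its underside, z up. Plug 72 mm across, 14.5 mm high; rim 90 mm across, 14.5 to 18.5 mm up, a pale dot over each lug; hat 76 to 66 mm across, up to 36 mm; bar on top. Flush, its origin is 103.5 mm above the counter
- lid_bar (a point): middle of the finger bar, on the lid's axis, 50 mm above the lid's origin; axes as the lid's. The bar is 56 mm long along the lid's x (in line with the lugs), 12 mm thick, from 36 to 64 mm above the lid's origin
- lid_lug (a point): outer end of the lid's +x lug, 44 mm from the axis, 2 mm up; axes as the lid's. Two lugs at the plug's foot, on the lid's +x and -x, 10 mm wide and 4 mm thick. They enter the notches with lid x in line with grinder x (within about 4 degrees, and within 2 mm of the axis); with the rim on the flange they pass under it when turned clockwise
- switch_ring (a joint): angle (rad) of the spring-return switch ring in the groove: 0 at rest, grows clockwise as the lugs push it, from when the lid is turned about 12 degrees off the notches (lid's turn = this + 0.21 rad); about 0.49 at the half mark. Its spring turns the lid back with 0.06 N m at first, 0.12 N m at the half mark. The motor runs between 0.15 and 0.78
- lock_catch (a joint): travel (m) of the spring catch in one groove, 0 at rest: a lug begins to press it down when the lid has been turned about 62 degrees, and it springs up behind the lug (the lock click) at about 79 degrees
- jar_lid: bystander: round steel storage-jar lid 92 mm across with a round black knob, 49 mm high, no bar; origin at the centre of its underside
- tamper: bystander: coffee tamper, steel foot 58 mm across, dark wooden handle, 86 mm high; origin at the centre of its underside
- mug: bystander: white mug, 82 mm across, 92 mm high; origin at the centre of its underside
- brush: bystander: small cleaning brush, 150 mm long, lying down; origin under its middle
- scoop: bystander: steel coffee scoop, cup 50 mm across and 26 mm high with a flat handle reaching 111 mm from the cup's axis in its -x direction; origin under the cup
- bean_jar: bystander: white ceramic bean jar 104 mm across, 162 mm high, wooden lid; origin at the centre of its underside
- sugar_pot: bystander: blue lidded pot with two ears, 96 mm across (118 mm over the ears), 80 mm high; origin at the centre of its underside
Not all that is in view belongs to the job. Leave any red look-alike of the lid alone.

How it is judged:
On the way, in this order (a step that is already met when the one before it is completed fails the run):
1. the lid is lifted off the counter in the hand (height (world z) of lid above 0.04 m and contact force between the fingers and lid above 1 N), for 0.2 s.
2. the lid sits flush in the grinder's mouth with its lugs down through the notches, not yet twisted on (z of lid in the frame of grinder between 0.099 and 0.1065 m and horizontal distance between lid and grinder below 0.0045 m and angle between lid's own z axis and vertical below 0.08 rad and value of joint switch_ring below 0.06 rad and angle between the x axis of lid and the x axis of grinder, either way round below 0.3 rad), for 0.05 s.
3. the lid is twisted clockwise to around the half mark and held there by the hand (z of lid in the frame of grinder between 0.099 and 0.1065 m and horizontal distance between lid and grinder below 0.0045 m and angle between lid's own z axis and vertical below 0.08 rad and value of joint switch_ring between 0.15 and 0.78 rad and value of joint lock_catch below 0.001 m and angle between the x axis of lid and the x axis of grinder, either way round between 0.36 and 1.02 rad and contact force between the fingers and lid above 1 N), for 0.5 s.
At the end, for the whole second after the job is handed in: lid flush in the mouth (origin 99 to 106.5 mm up, within 4.5 mm of the axis, upright within 0.08 rad), turned to around the half mark (switch ring 0.15 to 0.78 rad, lid 21 to 58 degrees from the notches), lock catch below 1 mm, fingers gripping the lid (over 1 N), lid still (all of step 3 and angular speed of lid below 0.3 rad/s); the arm keeps its last pose, push and grip.
It fails at once if the lid is twisted on into the lock catch (value of joint lock_catch above 0.001 m or value of joint switch_ring above 0.95 rad).
It fails at once if another thing on the counter is pushed from its place (over 25 mm) (distance of any of jar_lid, tamper, mug, brush, scoop, bean_jar, sugar_pot from where it was at the start of the episode above 0.025 m).
It also fails if it takes over 48 s, if anything falls off the work surface, if the arm or the gripper's body presses on something with over 40 N, if the wrist force passes 120 N, or if a joint passes its speed limit or range.

## Working session

There is one attempt and no reset: what is moved stays moved. The work goes in short steps, each a Python script; the robot and the scene stay as the last script left them, time stands still between calls to the robot, and variables do not carry over. Pictures are saved under pics/ and viewed, at most 10 in all, crops included, and the job is handed in when it is done.

```bash
ls; mkdir -p pics
cat > h.py <<'E'
import numpy as np, cv2
from plant import robot
from scipy.spatial.transform import Rotation as R
def save(n,im): cv2.imwrite(f'pics/{n}.png',im[:,:,::-1])
def ray(cal,uv,z):
    E=np.array(cal['extrinsics']); C=-E[:3,:3].T@E[:3,3]
    d=E[:3,:3].T@np.array([(uv[0]-cal['cx'])/cal['fx'],(uv[1]-cal['cy'])/cal['fy'],1.])
    return C+d*(z-C[2])/d[2]
def proj(cal,p):
    E=np.array(cal['extrinsics']); c=E[:3,:3]@np.array(p)+E[:3,3]
    return np.array([cal['fx']*c[0]/c[2]+cal['cx'],cal['fy']*c[1]/c[2]+cal['cy']])
def down(a): # tool down, tool y axis at world angle a
    y=np.array([np.cos(a),np.sin(a),0]);z=np.array([0,0,-1.]);x=np.cross(y,z)
    return R.from_matrix(np.c_[x,y,z]).as_rotvec()
E
python3 - <<'E'
from h import *
a=robot.capture('scene');b=robot.capture('side')
save('scene',a);save('side',b)
for c in('scene','side'):
    cal=robot.get_calibration(c);print(c,-np.array(cal['extrinsics'])[:3,:3].T@np.array(cal['extrinsics'])[:3,3])
    for t in('grinder','lid','jar_lid','bean_jar'):
        for d in robot.silhouettes(c,t)[:3]:
            print(c,t,round(d['conf'],2),np.round(d['rect']),np.round(ray(cal,d['rect'][:2],.1 if t!='lid' else .03),3))
print(robot.read_state()['eef_rot'])
E
```

```text
pics
scene [1.24967275 0.76706915 0.96319362]
scene grinder 0.92 [272. 198.  35.  50.] [ 0.603 -0.119  0.1  ]
scene lid 0.84 [408. 225.  32.  28.] [0.334 0.18  0.03 ]
scene lid 0.78 [445. 279.  38.  29.] [0.428 0.38  0.03 ]
scene jar_lid 0.73 [350. 231.  34.  29.] [0.536 0.136 0.1  ]
scene bean_jar 0.88 [218. 158.  35.  57.] [ 0.602 -0.399  0.1  ]
scene bean_jar 0.2 [391. 261.  32.  36.] [0.54  0.282 0.1  ]
side [ 0.26442801 -0.69713195  1.02501925]
side grinder 0.87 [353. 254.  47.  66.] [ 0.558 -0.202  0.1  ]
side lid 0.97 [235. 135.  32.  26.] [0.431 0.358 0.03 ]
side lid 0.65 [259. 161.  31.  32.] [0.465 0.228 0.03 ]
side lid 0.6 [221. 189.  31.  31.] [0.334 0.167 0.03 ]
side jar_lid 0.64 [279. 204.  32.  30.] [0.451 0.002 0.1  ]
side bean_jar 0.72 [414. 340.  60.  78.] [ 0.586 -0.438  0.1  ]
side bean_jar 0.24 [313. 363.  56.  51.] [ 0.377 -0.401  0.1  ]
[-2.22138587e+00 -2.22138391e+00  1.53231797e-04]
```

Run:
```python
import cv2,numpy as np
a=cv2.imread('pics/scene.png')[120:320,180:500];b=cv2.imread('pics/side.png')[100:400,190:470]
a=cv2.resize(a,(480,300),interpolation=2);
cv2.imwrite('pics/both.png',np.vstack([cv2.resize(cv2.imread('pics/scene.png')[130:310,190:490],(500,300),interpolation=2),cv2.resize(cv2.imread('pics/side.png')[110:410,150:650],(500,300))]))
```

```text
(no output)
```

View pics/both.png

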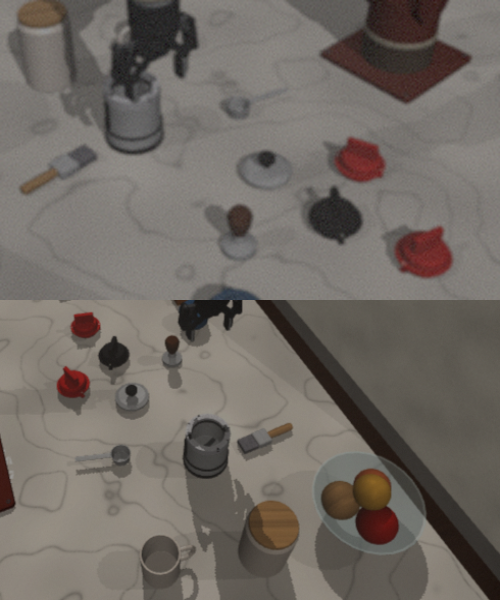

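The scene shows the black lid at scene pixel (391,259) and side pixel (263,165), between two red look-alikes. The grinder is at scene (271,198) and side (357,257). The jar lid and tamper are close to the lid. I'll triangulate both, then look at each from above.

Run:
```python
from h import *
def tri(u,v):
    A=[];
    for c,p in(('scene',u),('side',v)):
        k=robot.get_calibration(c);K=np.array([[k['fx'],0,k['cx']],[0,k['fy'],k['cy']],[0,0,1]]);A.append((K@np.array(k['extrinsics'])[:3],np.array(p,float)))
    X=cv2.triangulatePoints(A[0][0],A[1][0],A[0][1],A[1][1]).ravel();return X[:3]/X[3]
print(tri((391,259),(260,162)),tri((271.5,198),(353,254)))
k=robot.get_calibration('wrist');E=np.array(k['extrinsics']);print(k['fx'],-E[:3,:3].T@E[:3,3],E[2,:3],E[0,:3])
L=tri((391,259),(260,162));G=tri((271.5,198),(353,254))
# wrist camera centred over lid: shift by camera offset
off=-E[:3,:3].T@E[:3,3]-np.array([.65,0,.25])
robot.move_to([G[0]-.06,G[1],.36],robot.read_state()['eef_rot']);save('wg',robot.capture('wrist'))
try:
  robot.move_to([L[0]-.0,L[1],.3],robot.read_state()['eef_rot']);save('wl',robot.capture('wrist'))
except robot.Unreachable as e: print('unreach',e)
print(robot.read_state()['eef_pos'],robot.read_state()['q'],robot.read_state()['time_s'])
cv2.imwrite('pics/w2.png',np.vstack([cv2.resize(cv2.imread(f'pics/{n}.png'),(480,300),interpolation=3) for n in('wg','wl')]))
```

```text
[0.46755525 0.23179009 0.01935917] [ 0.57025508 -0.17322344  0.04913906]
306.7969029658253 [0.6492308  0.06814948 0.37416545] [-2.64529448e-04 -2.66987523e-01 -9.63699949e-01] [ 9.99999938e-01  1.53690335e-04 -3.17072585e-04]
[0.4683588  0.23051269 0.30008302] [-0.31470062  0.06388822 -0.23782858  1.6858898   0.01413161  1.39450114
 -0.55395209] 3.1
```

View pics/w2.png

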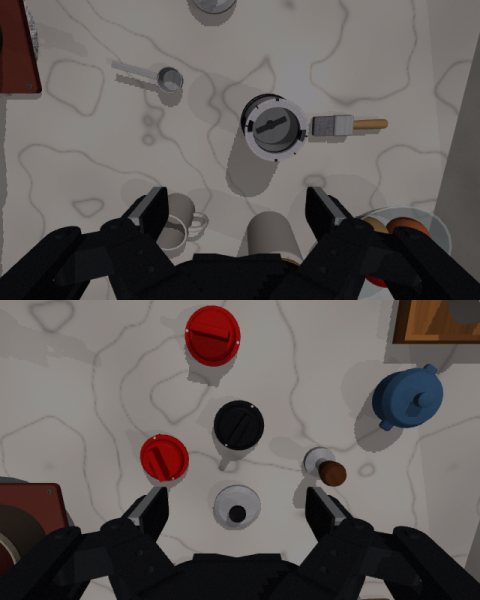

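The upper picture (grinder) shows the flange at about (275,133), with notches/ribs near (250,127) and (303,135). The lower one (lid area) shows the black lid at (239,425) with its bar tilted up to the right. I'll take a closer look at each.

Run:
```python
from h import *
import pickle
rv=down(np.pi/2) 
r0=robot.read_state()['eef_rot']; 
kk={}
def look(n,w,z):
    k=robot.get_calibration('wrist');im=robot.capture('wrist');save(n,im);kk[n]=dict(fx=k['fx'],fy=k['fy'],cx=k['cx'],cy=k['cy'],extrinsics=np.array(k['extrinsics']))
    for d in robot.silhouettes('wrist',w): 
        print(n,round(d['conf'],2),d['rect'],ray(k,d['rect'][:2],z)); 
k=robot.get_calibration('wrist')
for d in robot.silhouettes('wrist','lid'): print(d['conf'],d['rect'],ray(k,d['rect'][:2],.025))
uv=(239*640/480,125*640/480);L=ray(k,uv,.025);print(L)
robot.move_to([L[0],L[1]+.017,.2],r0);look('cl','lid',.02)
kg=None
robot.move_to([.57,-.165+.017,.28],r0);look('cg','grinder',.11)
pickle.dump(kk,open('kk.pkl','wb'))
cv2.imwrite('pics/c2.png',np.hstack([cv2.imread(f'pics/{n}.png')[:,120:520] for n in('cl','cg')]))
```

```text
0.93 [285.9, 46.6, 76.9, 86.1] [0.4319463  0.37848934 0.025     ]
0.69 [219.9, 210.9, 64.3, 58.2] [0.3369746  0.17474827 0.025     ]
0.65 [317.5, 167.6, 67.7, 64.6] [0.46972747 0.23424859 0.025     ]
[0.47125083 0.23547963 0.025     ]
cl 0.88 [316.2, 200.9, 85.4, 82.5] [0.47129644 0.23637864 0.02      ]
cl 0.75 [191.6, 249.4, 76.9, 66.6] [0.33704941 0.18208005 0.02      ]
cl 0.55 [270.9, 51.4, 98.7, 102.8] [0.43007188 0.37708842 0.02      ]
cg 0.97 [320.4, 206.5, 102.1, 116.2] [ 0.57410655 -0.16450717  0.11      ]
```

View pics/c2.png

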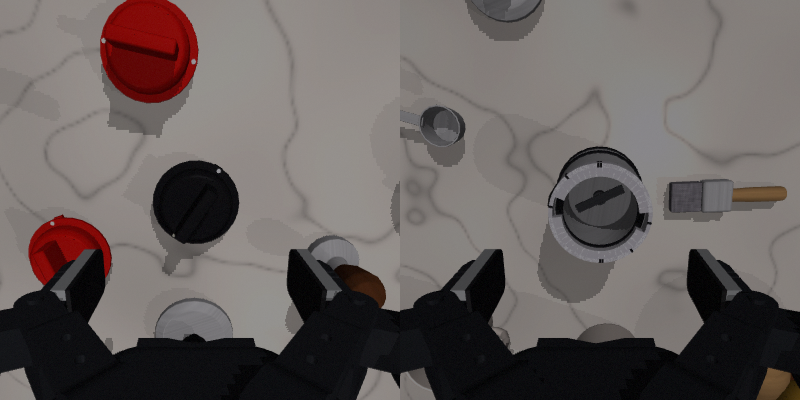

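Left (lid): pale dots at full-frame (338,171) and (293,236). Right (grinder): flange centred near (320,212), with notches near (277,208) and (363,217). I'll measure these in code and zoom in on both.

Run:
```python
from h import *
import pickle
kk=pickle.load(open('kk.pkl','rb'))
a=cv2.imread('pics/cl.png');b=cv2.imread('pics/cg.png')
# dots
g=a.max(2)
roi=g[155:245,272:362]; m=(roi>120).astype(np.uint8)
n,lab,st,ce=cv2.connectedComponentsWithStats(m)
for i in range(1,n):
    c=ce[i]+[272,155]; P=ray(kk['cl'],c,.0185)
    if st[i,4]<30 and np.hypot(*(P[:2]-[.4713,.2364]))<.046: print('dot',st[i,4],c,P)
# flange unwrapped: rectify metric top view at z=.118
def rect(im,k,c,z,s=0.00025,n=440):
    W=np.array([[c[0]+(i-n/2)*s,c[1]-(j-n/2)*s,z] for i,j in((0,0),(n,0),(n,n),(0,n))])
    px=np.float32([proj(k,p) for p in W]);H=cv2.getPerspectiveTransform(np.float32([(0,0),(n,0),(n,n),(0,n)]),px)
    return cv2.warpPerspective(im,H,(n,n),flags=cv2.INTER_LINEAR|cv2.WARP_INVERSE_MAP)
G=ray(kk['cg'],(320,212),.118);print('G0',G)
rg=rect(b,kk['cg'],G,.118);rl=rect(a,kk['cl'],[.4713,.2364],.0185)
# dark line grid cross
for x in (rg,rl): cv2.drawMarker(x,(220,220),(0,255,0),0,20,1)
for r in (152,204): cv2.circle(rg,(220,220),r,(0,255,0),1)
cv2.circle(rl,(220,220),180,(0,255,0),1)
pickle.dump(G,open('G.pkl','wb'))
o=np.hstack([rg,rl]);o=cv2.convertScaleAbs(o,alpha=1.5);cv2.imwrite('pics/r.png',cv2.resize(o,(800,400)))
```

```text
dot 11 [338.09090909 170.63636364] [0.49332369 0.26759558 0.0185    ]
G0 [ 0.57363098 -0.16775195  0.118     ]
```

View pics/r.png

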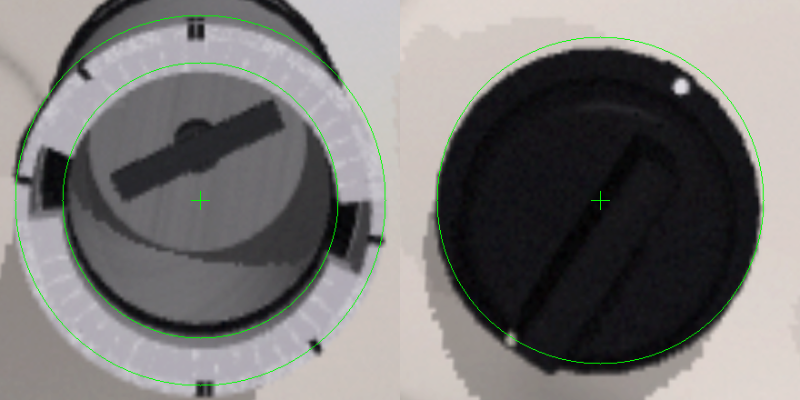

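The marks agree with each other: half at 40.0° and lock at 79° from open. That puts the grinder axis at (0.5736, -0.1704) with x at -9.5°. The lid is at (0.471, 0.2335) with its bar at 56°. I'll check IK for the whole plan, then grasp.

Run:
```python
from h import *
L=[.4709,.2335];G=[.5736,-.1704]; d=np.deg2rad
for n,p,z,a in(('grip',L,.059,-34),('ins',G,.1625,80.5),('tw',G,.1625,40.5),('hi',G,.24,80.5)):
    q=robot.inverse_kinematics([*p,z],down(d(a)));print(n,None if q is None else np.round(q,2))
robot.gripper_to(.045,60)
robot.move_to([*L,.16],down(d(-34)))
robot.move_linear([*L,.059],vel=.1)
s=robot.read_state();print(s['ft_force'],s['time_s'])
robot.gripper_to(0.0,60)
s=robot.read_state();print(s['gripper_width'],s['finger_force'],s['ft_force'],s['moment'])
robot.move_linear([*L,.22],vel=.12)
s=robot.read_state();print(s['gripper_width'],s['finger_force'],s['ft_force'],s['time_s'])
robot.move_to([G[0],G[1],.25],down(d(80.5)))
s=robot.read_state();print(s['gripper_width'],s['eef_pos'],s['time_s'])
save('h1',robot.capture('wrist'));save('h2',robot.capture('side'));save('h3',robot.capture('scene'))
cv2.imwrite('pics/h.png',np.vstack([cv2.resize(cv2.imread('pics/h1.png'),(480,300)),cv2.resize(cv2.imread('pics/h2.png')[190:310,270:462],(480,300))]))
```

```text
grip [-0.33  0.29 -0.24  1.96  0.09  0.91 -1.21]
ins [ 0.28  0.29 -0.08  1.7   0.03  1.15  1.6 ]
tw [ 0.22  0.29 -0.01  1.7   0.    1.15  0.92]
hi [ 0.28  0.24 -0.07  1.61  0.02  1.3   1.6 ]
[ 0.09260262 -0.92398294 -0.626675  ] 8.55
0.010794524405505383 58.92059326171875 [ 0.35965025 -0.94872158  4.6615437 ] [-0.07755713  0.16192867  0.04888995]
0.011001197677161451 58.42110872268677 [ 0.44209455 -0.59429797 -0.40521765] 10.4417
0.010921638166136687 [ 0.57369183 -0.16978972  0.24991998] 12.8083
```

View pics/h.png

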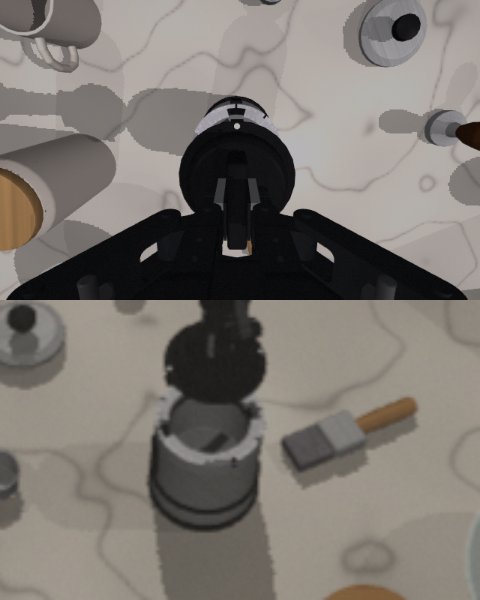

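The lid is held over the mouth, dot at wrist pixel (316,168). I'll check its offset in the hand.

Run:
```python
from h import *
im=cv2.imread('pics/h1.png');g=im.min(2)
n,lab,st,ce=cv2.connectedComponentsWithStats((g[160:178,306:326]>110).astype(np.uint8));print(st,ce+[306,160])
k=robot.get_calibration('wrist');t=robot.read_state()['eef_pos']
i=1+np.argmin(np.hypot(*(ce[1:]-[10,8]).T))
P=ray(k,ce[i]+[306,160],t[2]-.059+.0185);v=P-t;print(P,v,np.hypot(*v[:2]),np.rad2deg(np.arctan2(v[1],v[0])))
```

```text
[[  0   0  20  18 311]
 [  6   4   8   8  49]] [[315.51125402 168.63022508]
 [315.42857143 167.67346939]]
[ 0.53261656 -0.16258176  0.20949062] [-0.04107006  0.00737206 -0.0405    ] 0.04172645211349765 169.82379130447438
```

The lid is centred in the grip: radius 41.7 mm, angle 169.8° against 170.5° wanted. Now I'll lower it in steps with a force check.

Run:
```python
from h import *
G=[.5736,-.1704]
robot.move_linear([*G,.185],vel=.1)
for z in (.180,.175,.171,.168,.166,.164,.163,.162):
    robot.move_linear([*G,z],vel=.03)
    s=robot.read_state();f=s['ft_force'];print(z,np.round(s['eef_pos'],4),np.round(f,1),round(s['time_s'],1))
    if f[2]>12: print('stop');break
save('i1',robot.capture('wrist'));save('i2',robot.capture('side'))
cv2.imwrite('pics/i.png',np.vstack([cv2.resize(cv2.imread('pics/i1.png'),(480,300)),cv2.resize(cv2.imread('pics/i2.png')[200:300,280:440],(480,300))]))
```

```text
0.18 [ 0.5736 -0.1704  0.18  ] [-0.3  0.1 -0.7] 14.1
0.175 [ 0.5734 -0.1703  0.1747] [-0.5  0.7 -1.7] 14.4
0.171 [ 0.5734 -0.1704  0.1707] [-0.7 -0.  -0.9] 14.7
0.168 [ 0.5735 -0.1704  0.1678] [-0.3 -0.2 -0.8] 14.9
0.166 [ 0.5735 -0.1704  0.1659] [-0.3  0.4 -1.2] 15.2
0.164 [ 0.5735 -0.1704  0.1639] [-0.5  1.1 -1.1] 15.4
0.163 [ 0.5737 -0.1704  0.1631] [ 0.4  0.1 -0.5] 15.7
0.162 [ 0.5737 -0.1704  0.163 ] [-2.9  1.6  6.2] 15.9
```

View pics/i.png

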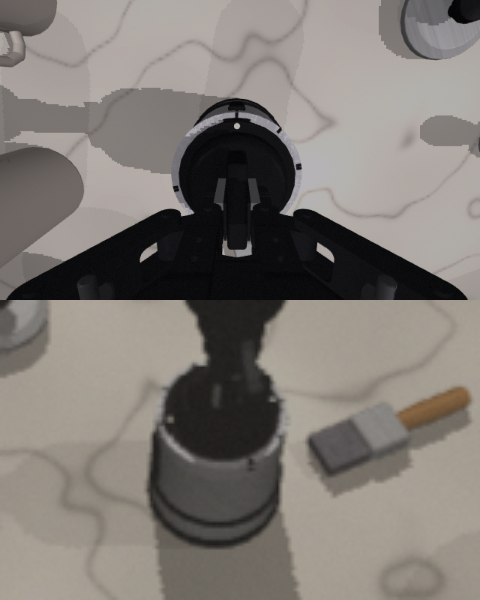

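The lid is flush: contact came at TCP z = 0.163 and the dot sits under the open mark. Twisting now in small steps.

Run:
```python
from h import *
G=[.5736,-.1704]
for t in list(range(4,41,4)):
    robot.move_to([*G,.1624],down(np.deg2rad(80.5-t)))
    s=robot.read_state();print(t,np.round(s['ft_force'],1),np.round(s['moment'],2),round(s['gripper_width'],4),round(s['finger_force']),round(s['time_s'],1))
    if np.linalg.norm(s['ft_force'])>40 : print('stop');break
robot.dwell(.7)
s=robot.read_state();print(s['eef_pos'],s['ft_force'],s['moment'],np.abs(s['qd']).max(),s['time_s'])
k=robot.get_calibration('wrist');im=robot.capture('wrist');save('t1',im)
g=im.min(2);m=(g>110).astype(np.uint8);n,lab,st,ce=cv2.connectedComponentsWithStats(m)
for i in range(1,n):
    P=ray(k,ce[i],.122)-[*G,.122]
    r=np.hypot(*P[:2])
    if 5<st[i,4]<150 and .035<r<.046: print('dot',ce[i],st[i,4],r,np.rad2deg(np.arctan2(P[1],P[0])))
cv2.imwrite('pics/t.png',cv2.resize(im[80:320,180:460,::-1],(700,600)))
```

```text
4 [-0.8  0.3  4.7] [-0.04  0.19 -0.07] 0.0108 59 16.3
8 [-0.1 -0.4  5.5] [-0.03  0.13 -0.07] 0.0112 59 16.5
12 [-0.1  0.4  5.7] [-0.07  0.06 -0.13] 0.0107 59 16.8
16 [-0.1 -0.7  5. ] [-0.1   0.12 -0.07] 0.011 59 17.0
20 [-0.9 -0.6  4.7] [-0.07  0.13 -0.06] 0.0109 59 17.3
24 [-0.4 -0.9  5. ] [-0.12  0.2  -0.  ] 0.0108 59 17.5
28 [-0.8 -0.2  5. ] [-0.03  0.15 -0.06] 0.0105 59 17.8
32 [ 1.3 -0.6  4.3] [-0.03  0.11 -0.02] 0.0112 59 18.0
36 [-0.2 -0.6  5.6] [-0.06  0.12 -0.  ] 0.0104 59 18.3
40 [-0.1 -0.2  5.1] [-0.05  0.18 -0.04] 0.0107 59 18.5
[ 0.57408468 -0.17049747  0.16297727] [-0.12130015  0.20770384  4.37136878] [-0.05078633  0.17718194  0.00502257] 0.002402564097037887 19.225
dot [315.42857143 167.67346939] 49 0.04135483157798357 130.50320600110132
```

View pics/t.png

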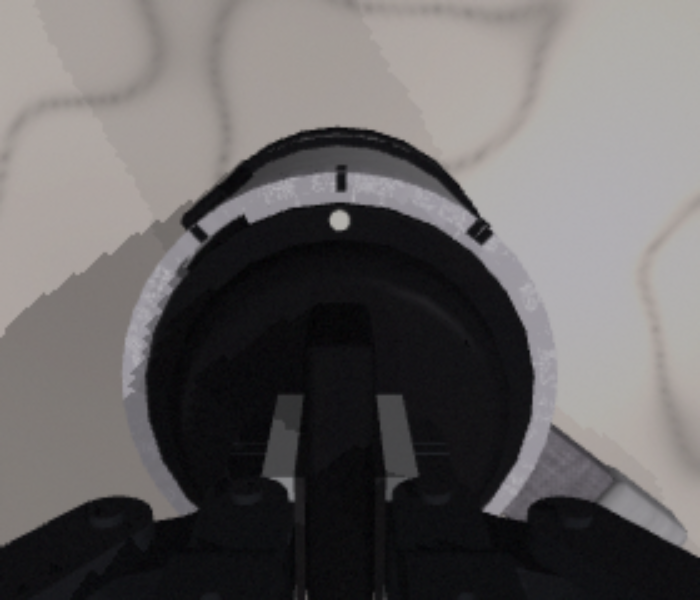

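The pale dot (339,220) lines up with the half mark (341,180), which lies between the open mark (198,233) and the double lock mark (480,231). The rim is flush and the dot measures 130.5°, a 40° twist. Handing in.

```bash
python3 -c "
from plant import robot
print(robot.close_job())"
```

```text
the job is handed in; nothing more can be done
None
```

The black lid is flush in the grinder, twisted clockwise 40° to the half mark and still gripped there steadily; I moved nothing else on the counter, and the job was handed in just after 19 s on the robot's clock, with no verdict returned.

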